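# Shut the marked air valve under the sliding cover

## Task

With your fingertips, push the plywood cover of the valve box along its guides, without lifting it, until the opening is clear, then push the marked valve handle (the one whose lever carries a round disc) fully shut, across its pipe. Leave the cover lying in its guides clear of the opening, leave the plain handle as it is, do not disturb the jar, tin or hammer, and finish clear of everything.

Things in the scene. Friction and masses are not known exactly. Their poses are not given: they have to be found in the camera images.
- valve_box: Fixed plywood box, 274 (x) x 314 (y) mm, rim 80 mm above bench. Origin: at bench height under the centre of its opening, which is 230 (x) x 130 (y) mm with floor at 10 mm. Closed deck at y -65 to -215 mm, onto which the cover slides. Guide strips (inner faces x = +-129 mm, 8 mm thick) and end stops (inner faces y = +75, -215 mm, 12 mm thick) rise to 94 mm.
- cover: Loose plywood cover, 253 (x) x 146 (y) x 9 mm, about 0.3 kg, flat on the rim between the guide strips. Origin: centre of its underside, 80 mm above bench; axes parallel to the box's. Closed at box y = 0; starts there or up to 25 mm open; slides towards box -y to the stop at y = -142 mm. Clear of the opening from about y = -130 mm. Push it by the batten on its top.
- cleat (a point): Centre of the wooden batten on the cover: 120 (x) x 18 (y) x 18 (z) mm, standing on the cover's top, in the middle; this point is 98 mm above the bench, the batten's top 107 mm. Pushed on its +y side the cover slides open with about 1 to 4 N.
- marked_valve: Brass quarter-turn valve fixed in the opening, on an 18 mm copper pipe along box y. Origin: on the handle's vertical axis, at the floor, 10 mm above bench; axes parallel to the box's. It sits at box y = -35 mm and box x = -55 or +45 mm (the plain valve has the other place). Valve body and pipe stay below 42 mm above bench; above that only the 16 mm stem.
- marked_end (a point): Centre of the round steel disc, 36 mm across and 9 mm thick, on the lever of the marked handle; 50 mm from the handle's axis, 66.5 mm above the bench (disc from 62 to 71 mm). The lever is a steel bar 14 mm wide, 7 mm thick, ending 66 mm (the disc 68 mm) from the axis.
- marked_handle (a joint): Angle (rad) of the marked handle: 0 fully open, lever along the pipe towards box +y; grows clockwise seen from above; 1.571 fully shut against its stop, lever across the pipe towards box +x. It starts at 0.1 to 0.4, stays where left, and needs about 4 N at the disc.
- plain_valve: The other valve, same as the marked one, in the other place. Origin: on its handle's axis, 10 mm above the bench. To be left alone.
- plain_end (a point): Point on the plain handle's lever 50 mm from its axis, 66.5 mm above the bench. Plain bar 14 mm wide and 66 mm long without disc, same turning direction, also starting at 0.1 to 0.4 rad. To be left as it is.
- jar: Bystander: jar, 68 mm across, 95 mm high, standing beyond the box's +y end. Origin: centre of its base.
- tin: Bystander: grey tin, 72 mm across, 85 mm high, standing beyond the box's -y end. Origin: centre of its base.
- hammer: Bystander: hammer with wooden handle, lying on the bench along the far (+x) side of the box. Origin: near the middle of its length, at the bench.

How it is judged:
On the way, in this order (a step that is already met when the one before it is completed fails the run):
1. the cover is slid at least 110 mm towards the deck, clear of the opening (y of cover in the frame of valve_box below -0.11 m), for 0.2 s.
2. the marked handle is pushed shut (value of joint marked_handle above 1.45 rad), for 0.2 s.
At the end, for the whole second after the job is handed in: The cover lies flat (within 0.05 rad, 8 mm in height) and still in its guides, at least 110 mm open; the marked handle stands at 1.45 rad or more (shut is 1.571); the plain handle's end is within 12 mm of where it was (y of cover in the frame of valve_box below -0.11 m and value of joint marked_handle above 1.45 rad and z of cover in the frame of valve_box between 0.072 and 0.088 m and angle between cover's own z axis and vertical below 0.05 rad and linear speed of cover below 0.02 m/s and distance of plain_end from where it was at the start of the episode below 0.012 m); the robot touches nothing.
It fails at once if the cover is lifted more than 20 mm or tipped out of its guides (z of cover in the frame of valve_box above 0.1 m or angle between cover's own z axis and vertical above 0.25 rad).
It fails at once if the plain handle is moved by more than 15 mm at its end (distance of plain_end from where it was at the start of the episode above 0.015 m).
It fails at once if the jar, tin or hammer is moved by more than 30 mm or lifted 15 mm (distance of any of jar, tin, hammer from where it was at the start of the episode above 0.03 m or height (world z) of any of jar, tin, hammer above 0.015 m).
It also fails if it takes over 45 s, if anything falls off the work surface, if the arm or the gripper's body presses on something with over 40 N, if the wrist force passes 120 N, or if a joint passes its speed limit or range.

## Robot

A 6-joint arm with a two-finger parallel gripper is mounted at the origin on the work surface. World frame = base frame: x ahead of the robot, y to its left, z up, the work surface at z = 0. Lengths are in m, angles in rad, forces in N, time in s.
With the tool pointing down it reaches from about 0.375 to 0.9 m from the base axis. Payload 3.1 kg.
Tool frame: the origin (TCP) lies on the centre line of the jaws, within the pads' length; the fingertips stand 25 mm ahead of it and the grasp point (between the pads) lies 6 mm ahead of it; y points along the fingers, z is the direction in which the jaws open and shut, and the axes are right-handed (so a half turn about y gives the same grasp; the last joint's range is limited). The gripper opens to 87 mm and grips with 3 to 60 N. Pads are 19 mm wide; open, the fingers measure 117 mm over their backs; the gripper's body (75 mm by 190 mm) begins 51 mm behind the grasp point.
Start: joints at [1.075, 0.527, 1.433, -0, 1.181, -0.178], TCP at [0.195, 0.594, 0.216] pointing down, gripper open.
Joint ranges: [-3.08, 3.08], [-0.75, 2.2], [0.22, 2.44], [-1.43, 4.57], [0, 2.65], [-2.85, 2.85]. Speed limits (rad/s): [2.79, 2.79, 3.14, 3.14, 3.14, 3.14].

## Interface

Orientations are given as a rotation vector (axis times angle).
In Python, from workcell import * gives the robot as it stands.
- The arm moves only by the tool servo_tool, never from a script. Its argument "commands" is a list that holds one entry, the list of rows, each a list of 4 numbers: the shift along the tool's x, y, z in m, then the turn about the tool's y in rad. A call has exactly 8 rows; each row is the pose to reach, as a shift and turn from the pose measured when the call began, along the tool's axes at that moment; what a row does not reach only later rows make up. A row lasts 1/10 s, in which the tool goes at most 50 mm and 8.59 degrees, less where a joint would pass 70% of its speed; a pose out of reach is approached as far as the arm can. A call with a gripper value outside its range is refused whole. "grip" is the finger opening in m, from 0 to 0.087, set as the call begins (left out, the last holds). The fingers move at their own pace and stop on an object; "newtons" is the grip in N (left out, the last holds). Time passes only in rows, so rows that repeat a pose let the fingers close, or fill a call up. It gives the time, the measured TCP pose, the force and the opening at its end, in the units of the state.
- get_obs(): the state, without advancing time (a new reading comes with each control period).
- camera(name): name is "side" or "top" or "wrist"; returns a dict with "img" (384x512x3 uint8, red, green, blue), "z_map" (384x512 float32, m along the optical axis (not along the pixel's ray), 0 where there is no reading), "K" (3x3 intrinsics, pixels), "eye" and "orientation" of the camera in the world; the wrist camera has in their place "hand_eye" (4x4, takes a point from camera to tool coordinates, whose origin is the TCP and whose axes are the tool frame's). Camera axes: x right, y up, looking along -z (the intrinsics and any distortion apply to the point x, -y, -z); pixel columns grow to the right and rows downward; lengths in m; the calibration is good to about 2 mm. A picture is of the moment at which its call begins: read the wrist's pose just before it.
- close_job(): hands the job in, once; it reports no verdict.
The state is a dict: "clock": time; "joint_positions": joint angles; "qvel": joint speeds; "joint_efforts": joint torques, N m; "eef_pos": TCP position; "tool_rot": TCP orientation; "contact_force": force on the tool from outside, world axes, zero at the start; "wrist_torque": the same for the moment, N m; "grip_width": opening from 0.0 (shut) to 1.0 (fully open).
Only numpy, scipy, OpenCV 4.12 (cv2) and the standard library are available. Lean on these libraries where they do the work, as an engineer would, in place of code of your own. Each camera call takes 0.05 s, during which the arm holds its last target.

## Working session

There is one attempt and no reset: what is moved stays moved. The work goes in short steps, Python scripts to look and compute and a tool call to move; the robot and the scene stay as the last step left them, time stands still between calls to the robot, and variables do not carry over. Pictures are saved under pics/ and viewed, and the job is handed in when it is done.

Besides the shell and the picture viewer there is one more tool, called after "Request:" in YAML: its name, and indented under it one key for each argument. servo_tool: Moves the arm, as the interface text tells. Its arguments: {"type":"object","properties":{"commands":{"type":"array"},"grip":{"type":"number"},"newtons":{"type":"number"}},"required":["commands"]}

```bash
mkdir -p pics; ls; python3 - <<'E'
from workcell import *
import cv2,numpy as np,pickle
o=get_obs();print(o)
for n in ("top","side","wrist"):
    c=camera(n);cv2.imwrite(f"pics/{n}0.png",c["img"][:,:,::-1]);pickle.dump(c,open(n+"0.pkl","wb"))
    print(n,{k:np.round(v,4).tolist() for k,v in c.items() if k not in("img","z_map")})
E
```

```text
pics
{'clock': 0.0, 'joint_positions': array([ 1.07448949e+00,  5.28474103e-01,  1.43385305e+00,  1.08316449e-05,
        1.18137419e+00, -1.78497980e-01]), 'qvel': array([-0.00114468, -0.00081612, -0.00038685, -0.00011506, -0.00024958,
       -0.00047565]), 'joint_efforts': array([-2.95127656e-04, -4.40045857e+01, -1.76592028e+01,  6.33445638e-02,
        5.82713750e-02, -1.56056835e-04]), 'eef_pos': array([0.1949261 , 0.5930743 , 0.21488242]), 'tool_rot': array([-1.55835743,  0.25004551, -0.24893001]), 'contact_force': array([-0.14339922,  0.04375768, -0.69022009]), 'wrist_torque': array([-0.00475107,  0.01614431, -0.02037391]), 'grip_width': 0.9969323872068335}
top {'K': [[384.8454, 0.0, 252.3085], [0.0, 384.8454, 189.8558], [0.0, 0.0, 1.0]], 'eye': [0.4208, 0.0101, 1.0397], 'orientation': [0.1589, -0.1565, -1.5219]}
side {'K': [[398.4941, 0.0, 252.9731], [0.0, 398.4941, 192.3686], [0.0, 0.0, 1.0]], 'eye': [0.4955, 0.7033, 0.6138], 'orientation': [0.104, -1.3368, -2.6417]}
wrist {'K': [[279.3898, 0.0, 257.2144], [0.0, 279.3898, 186.9282], [0.0, 0.0, 1.0]], 'hand_eye': [[-0.0006, -0.966, -0.2585, -0.0706], [-0.0001, 0.2585, -0.966, -0.1686], [1.0, -0.0006, -0.0002, -0.0013], [0.0, 0.0, 0.0, 1.0]]}
```

View pics/top0.png

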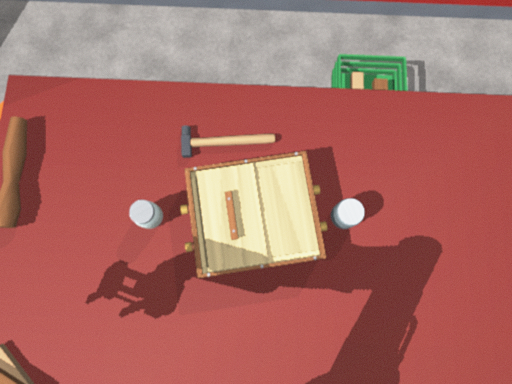

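View pics/side0.png

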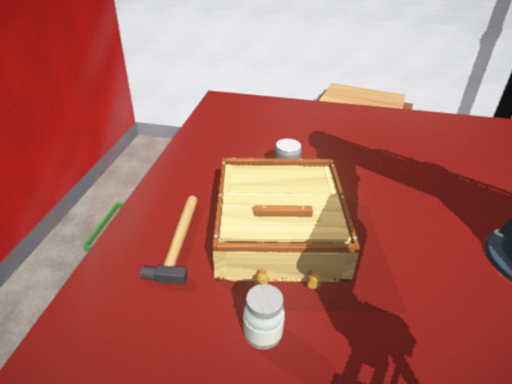

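```bash
cat > h.py <<'E'
import numpy as np,cv2,pickle
from scipy.spatial.transform import Rotation as R
def ray(c,u,v,z):
    K=c["K"];u=np.asarray(u,float);v=np.asarray(v,float)
    d=np.stack([(u-K[0,2])/K[0,0],-(v-K[1,2])/K[1,1],-np.ones_like(u)],-1)
    if "eye" in c: M=R.from_rotvec(c["orientation"]).as_matrix();e=np.asarray(c["eye"])
    else: M,e=c["M"],c["e"]
    d=d@M.T
    return e+d*((z-e[2])/d[...,2])[...,None]
def wristpose(c,o):
    T=c["hand_eye"];Rt=R.from_rotvec(o["tool_rot"]).as_matrix()
    c["M"]=Rt@T[:3,:3];c["e"]=Rt@T[:3,3]+o["eef_pos"];return c
E
python3 - <<'E'
from h import *
c=pickle.load(open("top0.pkl","rb"))
im=c["img"][140:290,170:370]
cv2.imwrite("pics/topz.png",cv2.resize(im,None,fx=4,fy=4,interpolation=cv2.INTER_NEAREST)[:,:,::-1])
hsv=cv2.cvtColor(c["img"],cv2.COLOR_RGB2HSV)
for p in [(232,215),(190,200),(263,215),(305,180),(300,100),(210,180)]: print(p,hsv[p[1],p[0]],c["img"][p[1],p[0]])
c=pickle.load(open("side0.pkl","rb"));im=c["img"][140:300,200:370]
cv2.imwrite("pics/sidez.png",cv2.resize(im,None,fx=3.5,fy=3.5,interpolation=cv2.INTER_NEAREST)[:,:,::-1])
E
```

```text
(232, 215) [ 12 134 209] [209 142  99]
(190, 200) [ 12 136 206] [206 140  96]
(263, 215) [ 22  79 194] [194 177 134]
(305, 180) [ 22  77 223] [223 205 156]
(300, 100) [  1 149 174] [174  77  72]
(210, 180) [ 27  45 245] [245 240 202]
```

View pics/topz.png

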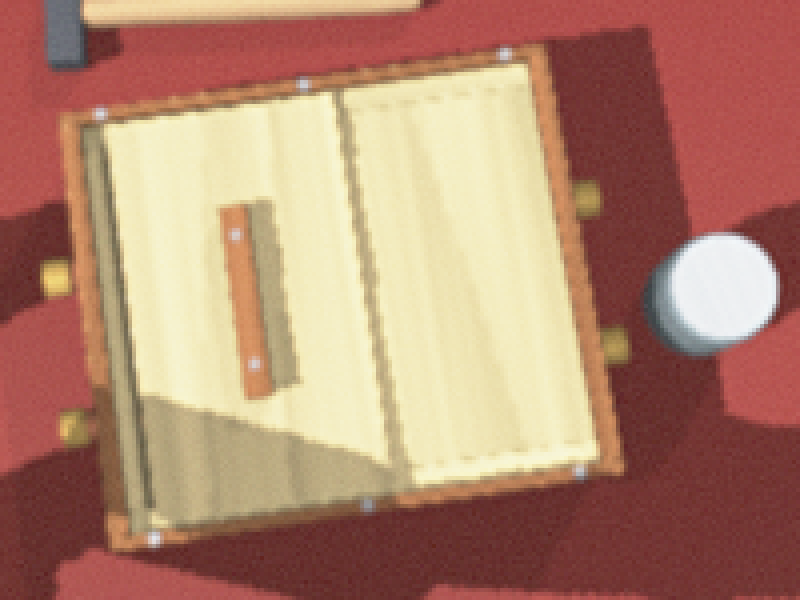

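View pics/wrist0.png

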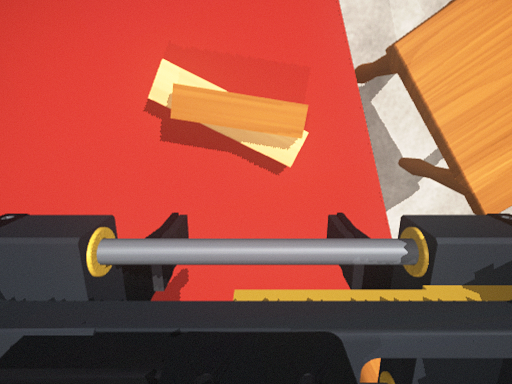

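The zoomed top view shows the box rim corners at zoom pixels (62,115), (545,43), (624,472) and (112,550). The batten runs from (235,205) to (258,398). The deck is on the right (-y world), the jar is on the left, and a thin gap at the left shows the cover is slightly open.

```bash
cat >> h.py <<'E'
def boxfit(c,px):
    P=ray(c,*np.array(px,float).T,0.094)[:,:2]
    Q=np.array([[137,87],[137,-227],[-137,-227],[-137,87]])/1000
    qc,pc=Q.mean(0),P.mean(0)
    H=(Q-qc).T@(P-pc);U,S,V=np.linalg.svd(H);M=(V.T@np.diag([1,np.linalg.det(V.T@U.T)])@U.T)
    t=pc-M@qc;return M,t,P-(Q@M.T+t)
E
python3 - <<'E'
from h import *
c=pickle.load(open("top0.pkl","rb"))
z=lambda L:[(u/4+170-.4,v/4+140-.4) for u,v in L]
M,t,r=boxfit(c,z([(62,115),(545,43),(624,472),(112,550)]))
print("yaw",np.degrees(np.arctan2(M[1,0],M[0,0])),"t",t,"res mm",r*1e3)
np.savez("box.npz",M=M,t=t)
B=ray(c,*np.array(z([(220,208),(246,205),(271,396),(248,400)])).T,.107)[:,:2]
print("batten in box",((B-t)@M).round(4), ((B.mean(0)-t)@M))
# jar, tin tops
for n,p,h in(("tin",(722,287),.085),): 
    q=ray(c,*np.array(z([p])).T,h)[0,:2];print(n,q,(q-t)@M)
q=ray(c,np.array([143.]),np.array([211.]),.095)[0,:2];print("jar",q,(q-t)@M)
# depth check
Zm=c["z_map"]
for u,v in [(232,215),(215,190),(290,200)]:
    d=Zm[v,u]; print(u,v,d)
from workcell import *
o=get_obs();print("tool",R.from_rotvec(o["tool_rot"]).as_matrix().round(3))
E
```

```text
yaw 11.011711314348258 t [0.54570856 0.07875927] res mm [[-1.0241031  -1.9019223 ]
 [ 0.05417608  0.96445816]
 [ 0.14042925  1.39297946]
 [ 0.82949777 -0.45551531]]
batten in box [[ 0.0585 -0.0062]
 [ 0.058  -0.0223]
 [-0.0606 -0.021 ]
 [-0.0609 -0.007 ]] [-0.00124655 -0.01412882]
tin [ 0.57194773 -0.23134891] [-0.03347759 -0.30941045]
jar [0.54896506 0.28381566] [0.04236429 0.2006589 ]
232 215 0.9434193
215 190 0.9700238
290 200 0.978202
tool [[ 0.95  -0.001  0.312]
 [-0.312 -0.001  0.95 ]
 [-0.    -1.    -0.002]]
```

```bash
cat >> h.py <<'E'
def goal(bx,by,z,off=0.0):
    """shift to put TCP at box (bx,by), height z, tool z along box y (+off)"""
    from workcell import get_obs
    o=get_obs();b=np.load("box.npz");M,t=b["M"],b["t"]
    p=np.append(M@np.array([bx,by])+t,z);Rt=R.from_rotvec(o["tool_rot"]).as_matrix()
    yb=np.append(M[:,1],0);l=Rt.T@yb
    ang=np.arctan2(l[0],l[2])+off
    q=(o["eef_pos"][:2]-t)@M
    print("clk %.2f"%o["clock"],"now box",q.round(4),"z %.4f"%o["eef_pos"][2],"F box",(M.T@o["contact_force"][:2]).round(2),round(o["contact_force"][2],2),"g %.2f"%o["grip_width"])
    print("shift",(Rt.T@(p-o["eef_pos"])).round(4),"turn",round(ang,3))
E
python3 -c "
from h import *
goal(0,.04,.2)"
```

```text
clk 0.15 now box [-0.246  0.572] z 0.2151 F box [-0.64  1.56] -0.26 g 1.00
shift [ 0.4744  0.0155 -0.3442] turn -0.51
```

Request:
servo_tool:
  commands:
    - [[0.037,0,-0.027,-0.06],[0.074,0,-0.054,-0.12],[0.111,0,-0.081,-0.18],[0.148,0,-0.108,-0.24],[0.185,0,-0.135,-0.3],[0.222,0,-0.162,-0.36],[0.259,0,-0.188,-0.43],[0.29,0,-0.21,-0.51]]
  grip: 0

```text
clock: 0.95
eef_pos: [0.4059, 0.3011, 0.2153]
tool_rot: [-1.567, -0.152, 0.153]
contact_force: [-0.0, 0.2, 0.1]
grip_width: 0.358
```

```bash
python3 -c "
from h import *
goal(0,.035,.17)"
```

```text
clk 0.95 now box [-0.0948  0.245 ] z 0.2153 F box [0.01 0.22] 0.13 g 0.36
shift [ 0.0943  0.0455 -0.2101] turn 0.002
```

Request:
servo_tool:
  commands:
    - [[0.018,0,-0.04,0],[0.036,0,-0.08,0],[0.054,0.0,-0.12,0],[0.072,0.01,-0.16,0],[0.09,0.02,-0.195,0],[0.094,0.035,-0.21,0],[0.094,0.045,-0.21,0],[0.094,0.045,-0.21,0]]

```text
clock: 1.75
eef_pos: [0.5367, 0.1133, 0.1687]
tool_rot: [-1.566, -0.147, 0.157]
contact_force: [-0.2, 0.6, -0.1]
grip_width: 0.006
```

```bash
python3 - <<'E'
from h import *
from workcell import *
o=get_obs();c=camera("wrist");cv2.imwrite("pics/w1.png",c["img"][:,:,::-1])
c=camera("side");cv2.imwrite("pics/s1.png",cv2.resize(c["img"][120:320,160:400],None,fx=3,fy=3)[:,:,::-1])
goal(0,.03,.121)
E
```

```text
clk 1.85 now box [-0.0012  0.0364] z 0.1703 F box [-0.53 -0.37] -0.39 g 0.01
shift [ 0.0013  0.0494 -0.0064] turn 0.003
```

View pics/s1.png

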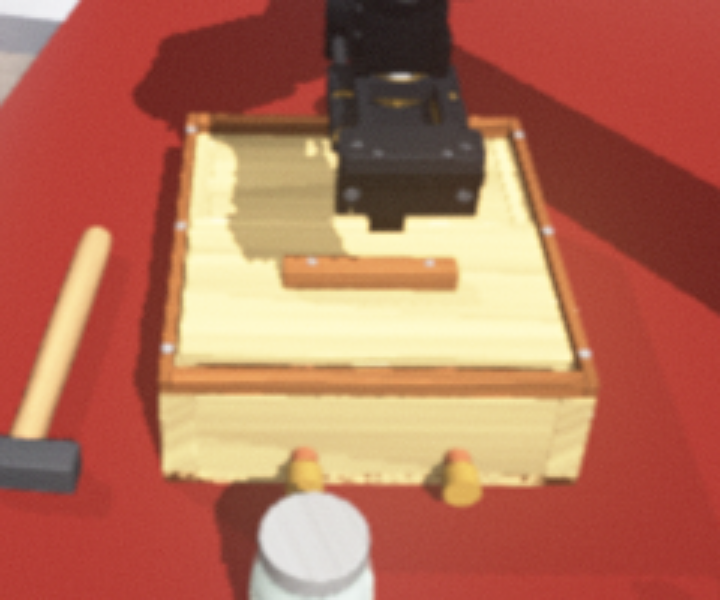

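View pics/w1.png

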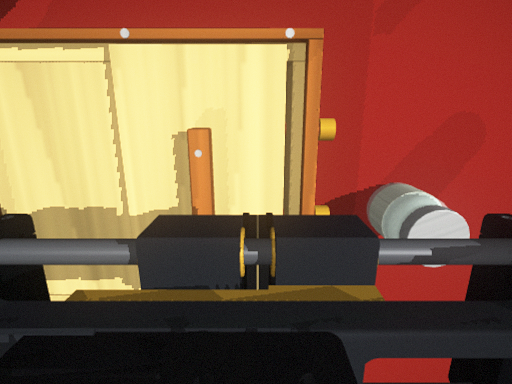

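The wrist view shows the batten at columns 190–212 and the closed fingers at about column 258, on its +y side. The side view agrees once I allow for the fingers' height. I'll lower now.

Request:
servo_tool:
  commands:
    - [[0.001,0.01,0,0],[0.001,0.02,0,0],[0.001,0.03,0,0],[0.001,0.04,0,0],[0.001,0.047,0,0],[0.001,0.049,0,0],[0.001,0.049,0,0],[0.001,0.049,0,0]]

```text
clock: 2.65
eef_pos: [0.5388, 0.1143, 0.1215]
tool_rot: [-1.567, -0.152, 0.155]
contact_force: [0.5, 0.0, 0.0]
grip_width: 0.004
```

```bash
python3 - <<'E'
from h import *
goal(0,.01,.121)
goal(0,-.116,.121)
E
```

```text
clk 2.65 now box [-0.      0.0362] z 0.1215 F box [ 0.47 -0.09] 0.02 g 0.00
shift [-0.0001  0.0006 -0.0262] turn 0.003
clk 2.65 now box [-0.      0.0362] z 0.1215 F box [ 0.47 -0.09] 0.02 g 0.00
shift [-0.0005  0.0007 -0.1522] turn 0.003
```

Request:
servo_tool:
  commands:
    - [[0,0,-0.012,0],[0,0,-0.022,0],[0,0,-0.03,0],[0,0,-0.038,0],[0,0,-0.046,0],[0,0,-0.054,0],[0,0,-0.062,0],[0,0,-0.07,0]]

```text
clock: 3.45
eef_pos: [0.5525, 0.045, 0.1216]
tool_rot: [-1.567, -0.152, 0.155]
contact_force: [0.1, -0.0, -0.1]
grip_width: 0.001
```

```bash
python3 - <<'E'
from h import *
from workcell import *
c=camera("top");cv2.imwrite("pics/t2.png",cv2.resize(c["img"][130:300,160:370],None,fx=3,fy=3)[:,:,::-1])
c=camera("side");cv2.imwrite("pics/s2.png",cv2.resize(c["img"][120:320,160:400],None,fx=3,fy=3)[:,:,::-1])
goal(0,-.116,.121)
E
```

```text
clk 3.55 now box [ 0.0005 -0.0349] z 0.1216 F box [ 0.46 -0.8 ] -0.33 g 0.01
shift [-0.0006  0.0007 -0.0811] turn 0.002
```

View pics/s2.png

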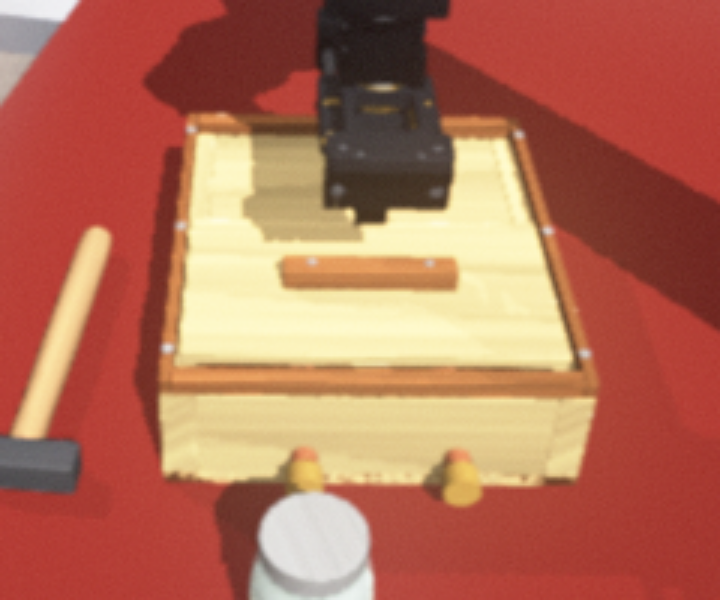

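The cover has not moved, because the fingers are beyond the batten in this view. I'll check where the fingertips project in each camera.

```bash
python3 - <<'E'
from h import *
from workcell import *
def proj(c,P):
    M=R.from_rotvec(c["orientation"]).as_matrix();q=M.T@(np.asarray(P)-c["eye"])
    return c["K"][0,2]+c["K"][0,0]*q[0]/-q[2], c["K"][1,2]+c["K"][1,1]*-q[1]/-q[2]
o=get_obs();b=np.load("box.npz");M,t=b["M"],b["t"]
top=pickle.load(open("top0.pkl","rb"));side=pickle.load(open("side0.pkl","rb"))
tip=o["eef_pos"]-[0,0,.025]
u,v=proj(top,tip);print("tip top zoom",(u-160)*3,(v-130)*3)
u,v=proj(side,tip);print("tip side zoom",(u-160)*3,(v-120)*3)
for by in(-.005,-.023):
  for bx in(.06,-.06):
    P=np.append(M@[bx,by]+t,.107);u,v=proj(side,P);print("batten corner",bx,by,(u-160)*3,(v-120)*3)
for bx,by in((.137,.087),(.137,-.227),(-.137,-.227),(-.137,.087)):
    P=np.append(M@[bx,by]+t,.094);u,v=proj(side,P);print("box",bx,by,(u-160)*3,(v-120)*3)
E
```

```text
tip top zoom 238.73257230873313 250.56380392204463
tip side zoom 364.0705695915459 255.33430566434905
batten corner 0.06 -0.005 279.352932526368 269.49224288608025
batten corner -0.06 -0.005 457.010742796873 271.9312858642219
batten corner 0.06 -0.023 279.3255851212283 252.99704560497048
batten corner -0.06 -0.023 453.8522745593416 255.42062852548378
box 0.137 0.087 154.5426998952017 377.790150017698
box 0.137 -0.227 185.95613097870802 112.06821870170475
box -0.137 -0.227 515.5349141032968 117.08459393662662
box -0.137 0.087 596.4996304876852 383.39337478532974
```

View pics/t2.png

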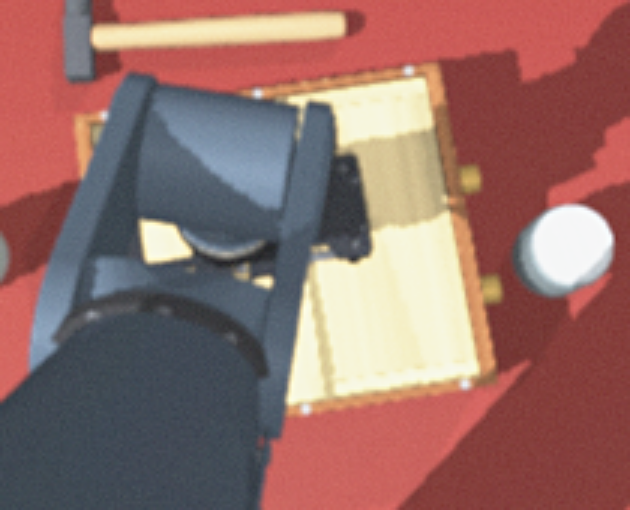

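```bash
python3 - <<'E'
from h import *
from workcell import *
c=camera("side");b=np.load("box.npz");M,t=b["M"],b["t"]
Z=c["z_map"];K=c["K"];v,u=np.mgrid[0:384,0:512]
P=np.stack([(u-K[0,2])/K[0,0]*Z,-(v-K[1,2])/K[1,1]*Z,-Z],-1)@R.from_rotvec(c["orientation"]).as_matrix().T+c["eye"]
q=(P[...,:2]-t)@M
for zu,zv in[(370,215),(370,208),(370,200),(350,190),(430,195),(370,235),(370,245),(370,262),(370,275),(250,330),(380,380),(300,130)]:
    U,V=160+zu//3,120+zv//3
    print(zu,zv,"box",q[V,U].round(3),"z",P[V,U,2].round(3),"rgb",c["img"][V,U])
goal(0,-.116,.121)
E
```

```text
370 215 box [ 0.    -0.028] z 0.138 rgb [70 52 37]
370 208 box [0.009 0.052] z 0.201 rgb [70 52 37]
370 200 box [0.009 0.052] z 0.208 rgb [69 54 37]
350 190 box [0.022 0.052] z 0.214 rgb [68 52 41]
430 195 box [-0.026  0.052] z 0.211 rgb [85 71 59]
370 235 box [-0.006 -0.07 ] z 0.089 rgb [253 247 199]
370 245 box [-0.005 -0.059] z 0.089 rgb [252 245 191]
370 262 box [-0.001 -0.014] z 0.108 rgb [231 157  96]
370 275 box [-0.001 -0.005] z 0.105 rgb [206 137  84]
250 330 box [0.08  0.035] z 0.088 rgb [253 247 197]
380 380 box [-0.001  0.085] z 0.094 rgb [227 154  93]
300 130 box [ 0.042 -0.215] z 0.087 rgb [90 60 37]
clk 3.60 now box [ 0.0002 -0.0343] z 0.1215 F box [ 0.01 -0.46] 0.15 g 0.01
shift [-0.0004  0.0006 -0.0817] turn 0.002
```

```bash
python3 - <<'E'
from h import *
from workcell import *
b=np.load("box.npz");M,t=b["M"],b["t"]
def cloud(c,Mr,e):
    Z=c["z_map"];K=c["K"];v,u=np.mgrid[0:384,0:512]
    P=np.stack([(u-K[0,2])/K[0,0]*Z,-(v-K[1,2])/K[1,1]*Z,-Z],-1)@Mr.T+e
    return np.concatenate([(P[...,:2]-t)@M,P[...,2:]],-1)
c=camera("side");q=cloud(c,R.from_rotvec(c["orientation"]).as_matrix(),c["eye"])
for V in range(186,200):
    print(V,[(U,*(q[V,U]*1000).round(0).astype(int).tolist()) for U in (278,281,284,287,290)])
o=get_obs();c=camera("wrist");wristpose(c,o);q=cloud(c,c["M"],c["e"])
cv2.imwrite("pics/w3.png",c["img"][:,:,::-1])
for U,V in[(60,100),(60,150),(200,150),(300,150),(400,150),(150,40)]: print("w",U,V,q[V,U].round(3),c["img"][V,U])
for V in range(200,240,5): print("wf",V,[(U,*(q[V,U]*1000).round(0).astype(int).tolist()) for U in (200,245,262,300)])
E
```

```text
186 [(278, 18, 51, 207), (281, 13, 50, 207), (284, 8, 54, 209), (287, 2, 52, 208), (290, -3, 50, 207)]
187 [(278, 18, 52, 206), (281, 13, 51, 205), (284, 8, 54, 207), (287, 2, 52, 206), (290, -3, 50, 204)]
188 [(278, 18, 53, 204), (281, 13, 53, 204), (284, 7, 53, 204), (287, 2, 51, 203), (290, -3, 52, 204)]
189 [(278, 18, 51, 200), (281, 12, 51, 201), (284, 7, 51, 201), (287, 2, 52, 201), (290, -3, 53, 202)]
190 [(278, 18, 52, 199), (281, 12, 52, 199), (284, 7, 50, 198), (287, 2, 52, 199), (290, -3, 54, 200)]
191 [(278, 10, -25, 140), (281, 4, -26, 139), (284, -2, -26, 140), (287, -8, -25, 141), (290, -25, -111, 78)]
192 [(278, 10, -27, 137), (281, 4, -27, 136), (284, -2, -27, 137), (287, -8, -25, 138), (290, -25, -107, 78)]
193 [(278, 10, -29, 133), (281, 4, -25, 135), (284, -2, -26, 135), (287, -8, -25, 135), (290, -24, -103, 79)]
194 [(278, 10, -28, 130), (281, 4, -26, 132), (284, -2, -26, 133), (287, -8, -25, 133), (290, -22, -87, 87)]
195 [(278, 10, -26, 129), (281, 4, -26, 130), (284, -2, -25, 131), (287, -9, -26, 130), (290, -22, -81, 89)]
196 [(278, 5, -76, 90), (281, -2, -76
[... 702 characters left out ...]
, -44, 88), (262, -6, -31, 87), (300, -7, -3, 89)]
wf 205 [(200, -3, -78, 90), (245, -3, -44, 89), (262, -3, -31, 88), (300, -3, -2, 89)]
wf 210 [(200, 1, -79, 89), (245, 1, -44, 89), (262, 1, -31, 89), (300, 1, -2, 89)]
wf 215 [(200, -38, -54, 203), (245, -12, -42, 135), (262, -10, -32, 130), (300, -38, -21, 204)]
wf 220 [(200, -38, -53, 208), (245, -12, -42, 143), (262, -11, -32, 138), (300, -38, -21, 208)]
wf 225 [(200, -38, -52, 212), (245, -12, -41, 150), (262, -10, -32, 145), (300, -38, -22, 211)]
wf 230 [(200, -38, -51, 216), (245, -12, -41, 156), (262, -10, -32, 152), (300, -38, -23, 216)]
wf 235 [(200, -38, -51, 220), (245, -32, -39, 206), (262, -11, -32, 159), (300, -38, -23, 219)]
```

View pics/w3.png

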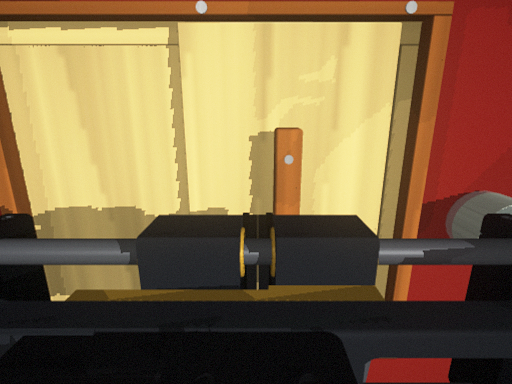

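Both cameras place the fingertips at z ≈ 0.128–0.130, while the reported TCP is at 0.1215. The tips are therefore about 6 mm behind the reported TCP, not 25 mm ahead of it, and the fingers passed over the batten. Sideways the fingers are centred on the TCP, about 17 mm thick at the tip. I'll use the measured tip, tip z = TCP z + 6 mm, then go back and come down lower.

Request:
servo_tool:
  commands:
    - [[0,-0.004,0.02,0],[0,-0.004,0.04,0],[0,-0.004,0.06,0],[0,-0.004,0.07,0],[0,0.005,0.07,0],[0,0.014,0.07,0],[0,0.018,0.07,0],[0,0.018,0.07,0]]

```text
clock: 4.5
eef_pos: [0.538, 0.1136, 0.1022]
tool_rot: [-1.566, -0.149, 0.156]
contact_force: [0.1, 1.3, 0.2]
grip_width: 0.005
```

```bash
cat >>h.py <<'E'
def cloud(c,o=None):
    b=np.load("box.npz");M,t=b["M"],b["t"]
    if "eye" in c: Mr=R.from_rotvec(c["orientation"]).as_matrix();e=c["eye"]
    else: wristpose(c,o);Mr,e=c["M"],c["e"]
    Z=c["z_map"];K=c["K"];v,u=np.mgrid[0:384,0:512]
    P=np.stack([(u-K[0,2])/K[0,0]*Z,-(v-K[1,2])/K[1,1]*Z,-Z],-1)@Mr.T+e
    return np.concatenate([(P[...,:2]-t)@M,P[...,2:]],-1)
E
python3 - <<'E'
from h import *
from workcell import *
c=camera("side");q=cloud(c)
cv2.imwrite("pics/s4.png",cv2.resize(c["img"][120:320,160:400],None,fx=3,fy=3)[:,:,::-1])
dark=(c["img"].max(-1)<110)
m=dark&(np.abs(q[...,0])<.012)&(np.abs(q[...,1]-.04)<.03)&(q[...,2]>.092)&(q[...,2]<.16)
print("tip zmin",np.percentile(q[m][:,2],[0,3,10]),"front y",np.percentile(q[m][:,1],[5,50,95]))
goal(0,.035,.091)
E
```

```text
Traceback (most recent call last):
IndexError: index -1 is out of bounds for axis 0 with size 0
```

View pics/s4.png

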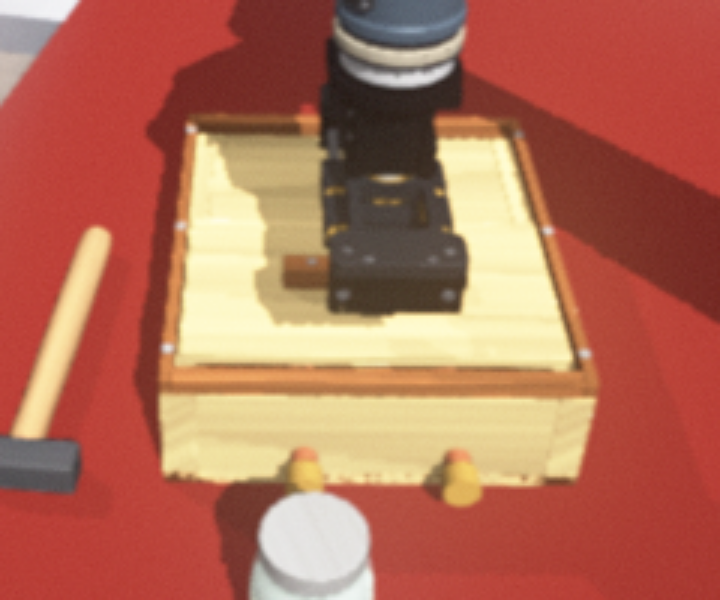

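The gripper body now hides the fingers in the side view, and the batten is still in place. I'll use the wrist depth for the tip and then lower.

```bash
python3 - <<'E'
from h import *
from workcell import *
o=get_obs();c=camera("wrist");q=cloud(c,o)
for V in (205,210,213,216,219): print("wf",V,[(U,*(q[V,U]*1000).round(0).astype(int).tolist()) for U in (190,215,245,250,262,270)])
goal(0,.035,.091)
E
```

```text
wf 205 [(190, -16, -7, 107), (215, -10, 5, 88), (245, -10, 26, 88), (250, -10, 30, 88), (262, -10, 38, 89), (270, -10, 44, 88)]
wf 210 [(190, -13, -7, 107), (215, -6, 5, 88), (245, -7, 26, 90), (250, -7, 30, 89), (262, -6, 38, 89), (270, -6, 44, 89)]
wf 213 [(190, -10, -8, 106), (215, -4, 5, 88), (245, -12, 27, 111), (250, -4, 30, 89), (262, -4, 38, 89), (270, -13, 42, 113)]
wf 216 [(190, -39, 13, 187), (215, -38, 21, 185), (245, -13, 28, 117), (250, -11, 30, 113), (262, -11, 38, 113), (270, -13, 42, 117)]
wf 219 [(190, -39, 13, 189), (215, -39, 21, 189), (245, -13, 28, 122), (250, -11, 30, 117), (262, -11, 38, 117), (270, -12, 42, 121)]
clk 4.60 now box [-0.0002  0.0357] z 0.1031 F box [-0.07 -0.54] 0.74 g 0.00
shift [ 0.0002  0.0121 -0.0007] turn 0.002
```

Request:
servo_tool:
  commands:
    - [[0,0.006,0,0],[0,0.013,0,0],[0,0.013,-0.01,0],[0,0.013,-0.02,0],[0,0.013,-0.028,0],[0,0.013,-0.036,0],[0,0.013,-0.046,0],[0,0.013,-0.056,0]]

```text
clock: 5.4
eef_pos: [0.5495, 0.0582, 0.0903]
tool_rot: [-1.566, -0.15, 0.155]
contact_force: [0.9, 1.1, 0.8]
grip_width: 0.005
```

```bash
python3 - <<'E'
from h import *
from workcell import *
goal(0,-.1225,.090)
o=get_obs();c=camera("wrist");q=cloud(c,o);cv2.imwrite("pics/w5.png",c["img"][:,:,::-1])
for V in (150,): print("w",V,[(U,*(q[V,U]*1000).round(0).astype(int).tolist()) for U in range(180,420,20)])
c=camera("side");cv2.imwrite("pics/s5.png",cv2.resize(c["img"][120:320,160:400],None,fx=3,fy=3)[:,:,::-1])
E
```

```text
clk 5.40 now box [-0.0002 -0.0209] z 0.0903 F box [1.12 0.88] 0.78 g 0.00
shift [ 0.      0.0003 -0.1016] turn 0.002
w 150 [(180, -49, -69, 89), (200, -49, -57, 89), (220, -51, -42, 107), (240, -51, -31, 106), (260, -49, -20, 90), (280, -49, -8, 89), (300, -49, 4, 89), (320, -49, 16, 88), (340, -49, 28, 89), (360, -41, 65, 22), (380, -46, 65, 60), (400, -48, 71, 78)]
```

View pics/w5.png

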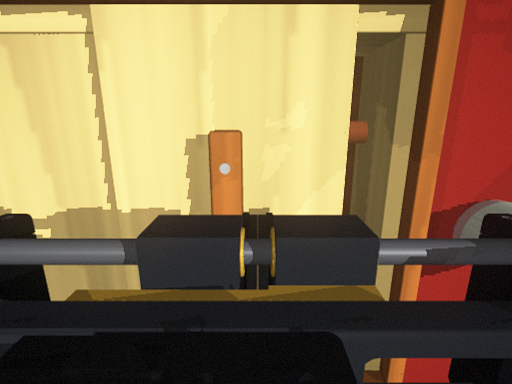

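View pics/s5.png

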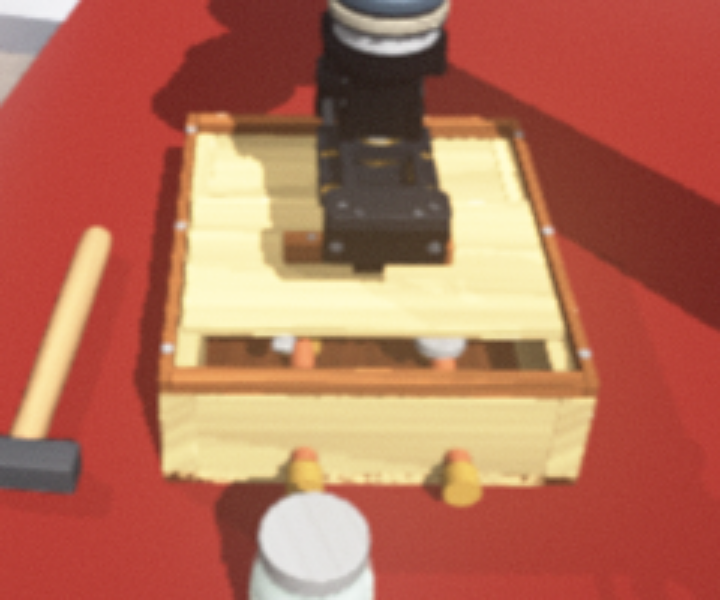

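The cover now slides: its edge has moved to about row 335, and the disc shows at side pixels (440,345). That puts the marked valve at x = -55 mm. I'll keep pushing.

Request:
servo_tool:
  commands:
    - [[0,0,-0.01,0],[0,0,-0.02,0],[0,0,-0.03,0],[0,0,-0.04,0],[0,0,-0.05,0],[0,0,-0.06,0],[0,0,-0.068,0],[0,0,-0.074,0]]

```text
clock: 6.3
eef_pos: [0.5646, -0.0164, 0.0904]
tool_rot: [-1.567, -0.15, 0.153]
contact_force: [-0.3, 2.0, 0.5]
grip_width: 0.007
```

Request:
servo_tool:
  commands:
    - [[0,0,-0.006,0],[0,0,-0.011,0],[0,0,-0.016,0],[0,0,-0.021,0],[0,0,-0.025,0],[0,0,-0.027,0],[0,0,-0.027,0],[0,0,-0.027,0]]

```text
clock: 7.1
eef_pos: [0.5695, -0.0417, 0.0904]
tool_rot: [-1.566, -0.149, 0.153]
contact_force: [0.4, 6.4, 0.3]
grip_width: 0.004
```

```bash
python3 - <<'E'
from h import *
from workcell import *
goal(0,-.1225,.090)
o=get_obs();c=camera("wrist");q=cloud(c,o);cv2.imwrite("pics/w6.png",c["img"][:,:,::-1])
for V in (150,): print("w",V,[(U,*(q[V,U]*1000).round(0).astype(int).tolist()) for U in range(180,420,20)])
E
```

```text
clk 7.10 now box [ 0.0003 -0.1228] z 0.0904 F box [1.66 6.24] 0.33 g 0.00
shift [-0.0003  0.0004  0.0003] turn 0.0
w 150 [(180, -49, -171, 88), (200, -49, -159, 89), (220, -51, -144, 106), (240, -51, -133, 106), (260, -49, -122, 88), (280, -49, -110, 88), (300, -49, -98, 89), (320, -49, -85, 88), (340, -49, -74, 90), (360, -39, -32, 11), (380, -39, -15, 11), (400, -39, 3, 11)]
```

View pics/w6.png

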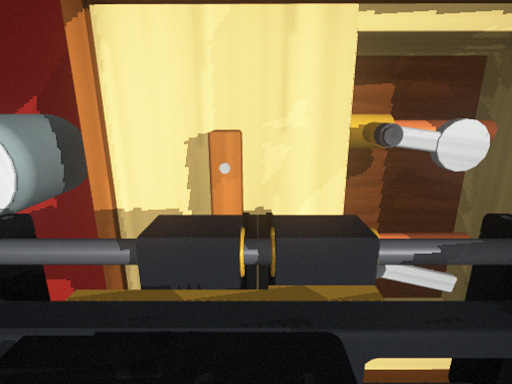

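The cover is at its stop: its +y edge is at y ≈ -72 mm and the force is rising. The marked disc shows at (461,145) and the stem at (390,135). I'll work out the disc position.

```bash
python3 - <<'E'
from h import *
from workcell import *
b=np.load("box.npz");M,t=b["M"],b["t"]
o=get_obs();c=camera("wrist");q=cloud(c,o)
m=(q[...,2]>.066)&(q[...,2]<.076)&(np.abs(q[...,0]+.05)<.06)&(q[...,1]>-.05)&(q[...,1]<.063)
m=m.astype(np.uint8)
n,l,s,ce=cv2.connectedComponentsWithStats(m);i=1+np.argmax(s[1:,4]);print(s[i])
p=q[l==i];print("disc bounds",p.min(0).round(4),p.max(0).round(4),np.median(p,0).round(4))
(cx,cy),r=cv2.minEnclosingCircle(p[:,:2].astype(np.float32));print(cx,cy,r)
goal(-0.10,0.03,.15)
E
```

```text
[ 377  118  113   53 3606]
disc bounds [-0.0674 -0.0432  0.066 ] [-0.0322  0.0323  0.0752] [-0.053   0.0051  0.0705]
-0.05117500200867653 -0.005732513964176178 0.03821871802210808
clk 7.20 now box [ 0.0003 -0.1228] z 0.0904 F box [1.01 4.89] 0.67 g 0.00
shift [-0.1004 -0.0594  0.1528] turn 0.0
```

Request:
servo_tool:
  commands:
    - [[0,0,0.005,0],[0,0,0.012,0],[0,-0.01,0.018,0],[0,-0.025,0.02,0],[0,-0.04,0.02,0],[0,-0.05,0.03,0],[0,-0.05,0.04,0],[0,-0.05,0.04,0]]

```text
clock: 8.0
eef_pos: [0.561, -0.0007, 0.1406]
tool_rot: [-1.565, -0.15, 0.155]
contact_force: [-0.7, -0.4, 0.3]
grip_width: 0.004
```

```bash
python3 - <<'E'
from h import *
from workcell import *
o=get_obs();c=camera("wrist");q=cloud(c,o);cv2.imwrite("pics/w7.png",c["img"][:,:,::-1])
c2=camera("side");cv2.imwrite("pics/s7.png",cv2.resize(c2["img"][120:320,160:400],None,fx=3,fy=3)[:,:,::-1])
m=((q[...,2]>.066)&(q[...,2]<.076)&(np.abs(q[...,0])<.11)&(q[...,1]>-.05)&(q[...,1]<.063)).astype(np.uint8)
n,l,s,ce=cv2.connectedComponentsWithStats(m)
for i in range(1,n):
  if s[i,4]>60:
    p=q[l==i];print(s[i],p.min(0).round(4),p.max(0).round(4),cv2.minEnclosingCircle(p[:,:2].astype(np.float32)))
goal(-0.10,0.03,.15)
E
```

```text
[ 304  118   89   42 2225] [-0.0671 -0.0428  0.0661] [-0.0327  0.0322  0.0752] ((-0.05260903388261795, -0.005251705646514893), 0.03779841214418411)
clk 8.10 now box [-0.0001 -0.082 ] z 0.1399 F box [-0.18  0.34] 0.01 g 0.01
shift [-0.0998 -0.0097  0.1121] turn 0.001
```

View pics/w7.png

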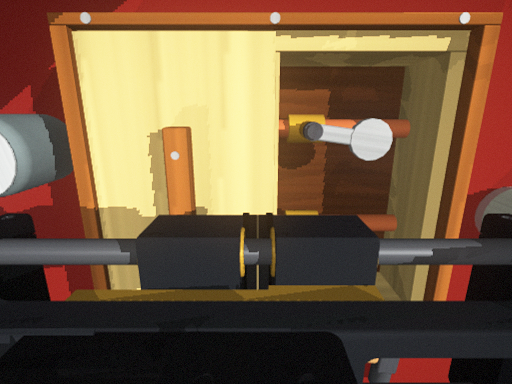

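View pics/s7.png

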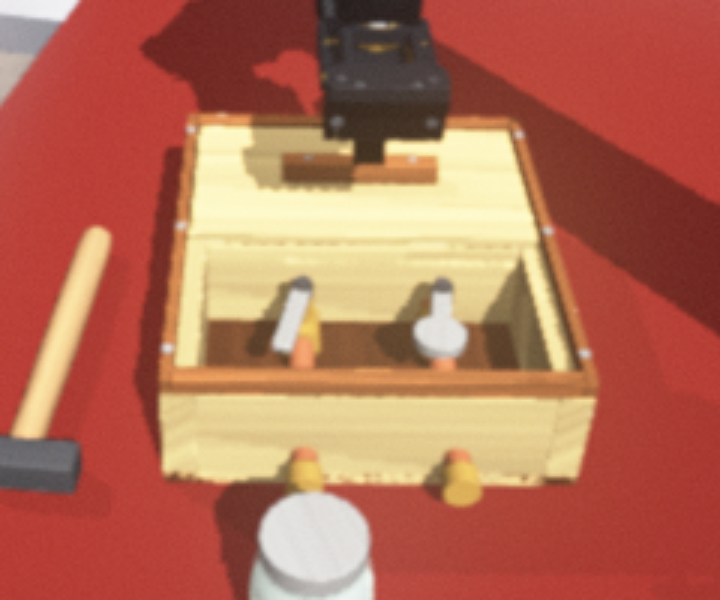

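The marked handle's axis is at (-55,-35) mm and its disc centre at about (-50,14), so the angle is about 0.1 rad. The plain lever is at +45 and leans away. I'll enter the opening on the -x side of the disc, at (-93,14).

```bash
python3 - <<'E'
from h import *
goal(-0.093,0.014,.11)
E
```

```text
clk 8.10 now box [-0.0001 -0.082 ] z 0.1399 F box [-0.18  0.34] 0.01 g 0.01
shift [-0.0926  0.0303  0.0961] turn 0.001
```

Request:
servo_tool:
  commands:
    - [[-0.023,0,0.024,0],[-0.047,0,0.048,0],[-0.07,0,0.072,0],[-0.093,0,0.096,0],[-0.093,0.01,0.096,0],[-0.093,0.02,0.096,0],[-0.093,0.03,0.096,0],[-0.093,0.03,0.096,0]]

```text
clock: 8.9
eef_pos: [0.4517, 0.0739, 0.1086]
tool_rot: [-1.565, -0.147, 0.156]
contact_force: [-0.5, 0.1, -0.2]
grip_width: 0.005
```

```bash
python3 - <<'E'
from h import *
from workcell import *
goal(-0.093,0.014,.048)
o=get_obs();c=camera("wrist");q=cloud(c,o);cv2.imwrite("pics/w8.png",c["img"][:,:,::-1])
for V in (213,216,219): print("wf",V,[(U,*(q[V,U]*1000).round(0).astype(int).tolist()) for U in (190,245,250,262,270,300)])
c2=camera("side");cv2.imwrite("pics/s8.png",cv2.resize(c2["img"][120:320,160:400],None,fx=3,fy=3)[:,:,::-1])
E
```

```text
clk 8.90 now box [-0.0932  0.0132] z 0.1086 F box [-0.51  0.15] -0.18 g 0.00
shift [0.0005 0.0606 0.0008] turn 0.0
wf 213 [(190, -66, -56, 10), (245, -105, 5, 117), (250, -66, 5, 10), (262, -66, 17, 10), (270, -105, 20, 117), (300, -66, 56, 9)]
wf 216 [(190, -131, -10, 190), (245, -105, 5, 123), (250, -103, 8, 117), (262, -104, 15, 119), (270, -105, 20, 122), (300, -131, 26, 192)]
wf 219 [(190, -131, -9, 195), (245, -105, 5, 127), (250, -103, 8, 123), (262, -104, 15, 124), (270, -105, 19, 128), (300, -131, 26, 195)]
```

View pics/w8.png

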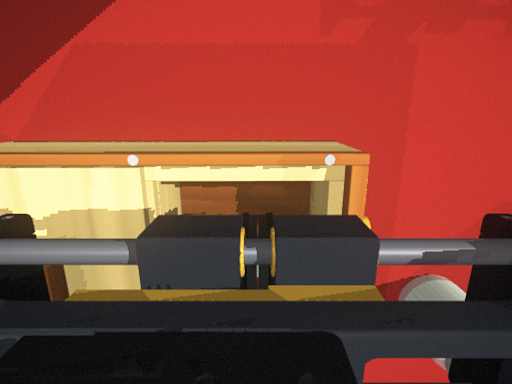

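View pics/s8.png

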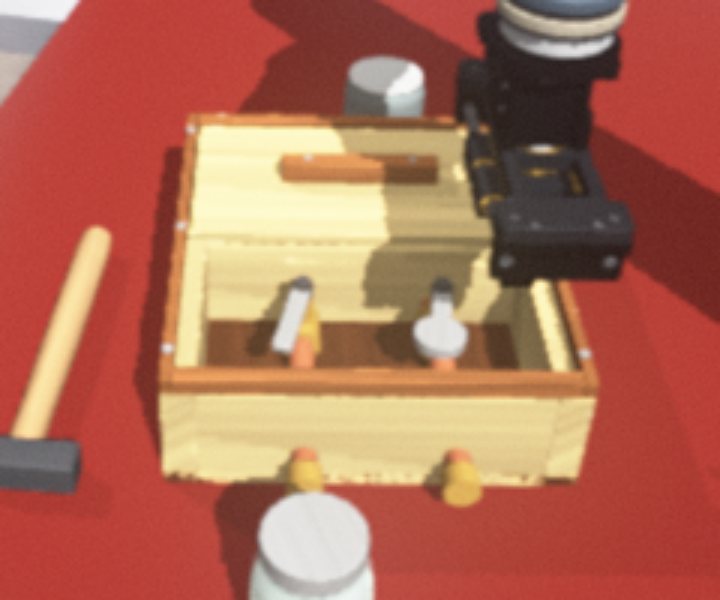

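Request:
servo_tool:
  commands:
    - [[0,0.01,0,0],[0,0.02,0,0],[0,0.03,0,0],[0,0.04,0,0],[0,0.05,0,0],[0,0.058,0,0],[0,0.06,0,0],[0,0.06,0,0]]

```text
clock: 9.8
eef_pos: [0.4516, 0.074, 0.0491]
tool_rot: [-1.565, -0.148, 0.155]
contact_force: [0.2, -0.3, 0.4]
grip_width: 0.006
```

```bash
python3 - <<'E'
from h import *
from workcell import *
for p in [(-.0775,.0175),(-.065,.023),(-.052,.024),(-.04,.022),(-.028,.017),(-.018,.010),(-.011,.001),(-.006,-.008)]: goal(*p,.048)
E
```

```text
clk 9.80 now box [-0.0933  0.0133] z 0.0491 F box [ 0.11 -0.29] 0.38 g 0.01
shift [0.0158 0.0011 0.0042] turn 0.001
clk 9.80 now box [-0.0933  0.0133] z 0.0491 F box [ 0.11 -0.29] 0.38 g 0.01
shift [0.0283 0.001  0.0097] turn 0.001
clk 9.80 now box [-0.0933  0.0133] z 0.0491 F box [ 0.11 -0.29] 0.38 g 0.01
shift [0.0413 0.0009 0.0107] turn 0.001
clk 9.80 now box [-0.0933  0.0133] z 0.0491 F box [ 0.11 -0.29] 0.38 g 0.01
shift [0.0533 0.0009 0.0086] turn 0.001
clk 9.80 now box [-0.0933  0.0133] z 0.0491 F box [ 0.11 -0.29] 0.38 g 0.01
shift [0.0653 0.0008 0.0036] turn 0.001
clk 9.80 now box [-0.0933  0.0133] z 0.0491 F box [ 0.11 -0.29] 0.38 g 0.01
shift [ 0.0753  0.0008 -0.0034] turn 0.001
clk 9.80 now box [-0.0933  0.0133] z 0.0491 F box [ 0.11 -0.29] 0.38 g 0.01
shift [ 0.0823  0.0007 -0.0124] turn 0.001
clk 9.80 now box [-0.0933  0.0133] z 0.0491 F box [ 0.11 -0.29] 0.38 g 0.01
shift [ 0.0873  0.0007 -0.0214] turn 0.001
```

Request:
servo_tool:
  commands:
    - [[0.008,0,0.003,0],[0.016,0,0.005,0],[0.022,0,0.008,0],[0.028,0,0.01,0],[0.035,0,0.011,0],[0.041,0,0.011,0],[0.047,0,0.01,0],[0.053,0,0.009,0]]

```text
clock: 10.6
eef_pos: [0.5011, 0.0934, 0.0487]
tool_rot: [-1.565, -0.146, 0.157]
contact_force: [-4.6, -0.3, -1.0]
grip_width: 0.006
```

```bash
python3 - <<'E'
from h import *
from workcell import *
for p in [(-.028,.017),(-.018,.010),(-.011,.001),(-.006,-.008)]: goal(*p,.048)
c2=camera("side");cv2.imwrite("pics/s9.png",cv2.resize(c2["img"][120:320,160:400],None,fx=3,fy=3)[:,:,::-1])
E
```

```text
clk 10.60 now box [-0.041   0.0229] z 0.0487 F box [-4.57  0.57] -1.01 g 0.01
shift [ 0.013   0.0006 -0.0059] turn 0.001
clk 10.60 now box [-0.041   0.0229] z 0.0487 F box [-4.57  0.57] -1.01 g 0.01
shift [ 0.023   0.0005 -0.0129] turn 0.001
clk 10.60 now box [-0.041   0.0229] z 0.0487 F box [-4.57  0.57] -1.01 g 0.01
shift [ 0.03    0.0004 -0.0219] turn 0.001
clk 10.60 now box [-0.041   0.0229] z 0.0487 F box [-4.57  0.57] -1.01 g 0.01
shift [ 0.035   0.0004 -0.0309] turn 0.001
```

View pics/s9.png

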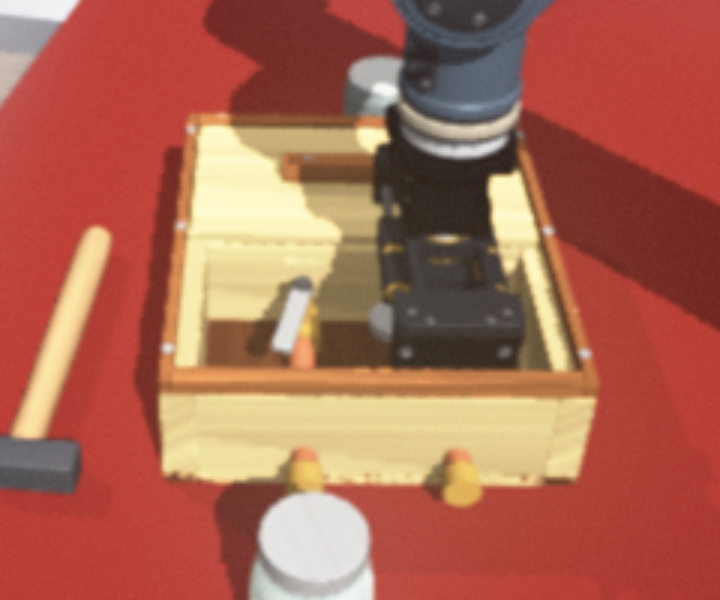

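The disc is turning toward +x: it shows at (382,322), and the force is about 4.6 N as expected. I'll continue along the arc.

Request:
servo_tool:
  commands:
    - [[0.006,0,-0.002,0],[0.013,0,-0.006,0],[0.018,0,-0.009,0],[0.023,0,-0.013,0],[0.027,0,-0.017,0],[0.03,0,-0.022,0],[0.033,0,-0.026,0],[0.035,0,-0.03,0]]

```text
clock: 11.45
eef_pos: [0.543, 0.0707, 0.0487]
tool_rot: [-1.564, -0.146, 0.154]
contact_force: [-6.4, 14.4, 3.2]
grip_width: 0.008
```

```bash
python3 - <<'E'
from h import *
from workcell import *
goal(-.005,-.0085,.048)
goal(-.005,-.011,.048)
o=get_obs();c=camera("wrist");q=cloud(c,o);cv2.imwrite("pics/w10.png",c["img"][:,:,::-1])
c2=camera("side");cv2.imwrite("pics/s10.png",cv2.resize(c2["img"][120:320,160:400],None,fx=3,fy=3)[:,:,::-1])
E
```

```text
clk 11.45 now box [-0.0042 -0.0074] z 0.0487 F box [-3.54 15.36] 3.2 g 0.01
shift [-0.0008  0.0007 -0.0011] turn -0.001
clk 11.45 now box [-0.0042 -0.0074] z 0.0487 F box [-3.54 15.36] 3.2 g 0.01
shift [-0.0008  0.0007 -0.0036] turn -0.001
```

View pics/w10.png

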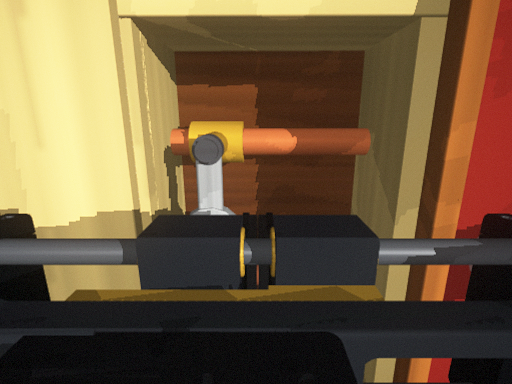

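View pics/s10.png

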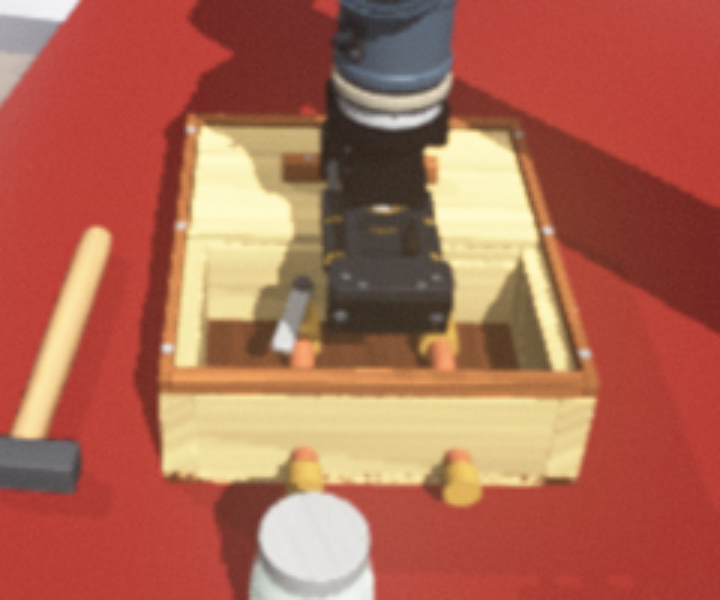

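In the wrist view the lever runs across the pipe, from (207,150) to (212,210). The 15 N force suggests it is against its stop. I'll press 1–2 mm more, back off and rise.

Request:
servo_tool:
  commands:
    - [[0,0,-0.001,0],[0,0,-0.002,0],[0,0,-0.002,0],[0,0,0.005,0],[0,0,0.018,0],[0,-0.015,0.022,0],[0,-0.05,0.022,0],[0,-0.09,0.022,0]]

```text
clock: 12.35
eef_pos: [0.5392, 0.0926, 0.1389]
tool_rot: [-1.564, -0.146, 0.155]
contact_force: [1.4, 0.1, 0.5]
grip_width: 0.006
```

```bash
python3 - <<'E'
from h import *
goal(-.14,-.0085,.2)
E
```

```text
clk 12.35 now box [-0.0038  0.0148] z 0.1389 F box [ 1.43 -0.19] 0.45 g 0.01
shift [-0.1365 -0.0604 -0.0233] turn -0.001
```

Request:
servo_tool:
  commands:
    - [[0,-0.04,0,0],[0,-0.08,0,0],[-0.02,-0.12,0.04,0],[-0.04,-0.12,0.08,0],[-0.06,-0.12,0.12,0],[-0.08,-0.12,0.16,0],[-0.1,-0.12,0.2,0],[-0.1,-0.12,0.24,0]]

```text
clock: 13.15
eef_pos: [0.3934, 0.3099, 0.2606]
tool_rot: [-1.565, -0.147, 0.155]
contact_force: [0.6, -0.7, -0.2]
grip_width: 0.007
```

Request:
servo_tool:
  commands:
    - [[0,0,0.04,0],[0,0,0.08,0],[0,0,0.12,0],[0,0,0.12,0],[0,0,0.12,0],[0,0,0.12,0],[0,0,0.12,0],[0,0,0.12,0]]

```text
clock: 13.95
eef_pos: [0.371, 0.4266, 0.2609]
tool_rot: [-1.565, -0.145, 0.154]
contact_force: [0.7, -0.3, 0.2]
grip_width: 0.008
```

```bash
python3 - <<'E'
from h import *
from workcell import *
goal(0,0,.2)
c=camera("top");q=cloud(c);cv2.imwrite("pics/t11.png",cv2.resize(c["img"][130:290,130:370],None,fx=3.3,fy=3.3)[:,:,::-1])
c2=camera("side");cv2.imwrite("pics/s11.png",cv2.resize(c2["img"][120:320,160:400],None,fx=3,fy=3)[:,:,::-1])
for n,cc in(("top",c),("side",c2)):
  q=cloud(cc)
  m=((q[...,2]>.058)&(q[...,2]<.077)&(np.abs(q[...,0])<.11)&(q[...,1]>-.058)&(q[...,1]<.06)&(cc["img"].min(-1)>110)&(cc["img"].max(-1).astype(int)-cc["img"].min(-1)<45)).astype(np.uint8)
  k,l,s,_=cv2.connectedComponentsWithStats(m)
  for i in range(1,k):
    if s[i,4]>15:
      p=q[l==i];print(n,s[i],p.min(0).round(4),p.max(0).round(4),p.mean(0).round(4))
  e=(np.abs(q[...,2]-.089)<.004)&(np.abs(q[...,0])<.1);print(n,"cover y",np.percentile(q[e][:,1],[1,99]))
  e=(np.abs(q[...,2]-.107)<.004)&(np.abs(q[...,0])<.05)&(q[...,1]<-.08)&(q[...,1]>-.2);print(n,"batten y",np.percentile(q[e][:,1],[2,98]),"z",q[e][:,2].mean())
E
```

```text
clk 13.95 now box [-0.105   0.3748] z 0.2609 F box [ 0.59 -0.46] 0.23 g 0.01
shift [ 0.106   0.0599 -0.3747] turn -0.002
top [212 194  23   7 125] [ 0.0414 -0.027   0.0626] [0.0648 0.0297 0.0737] [0.0536 0.0006 0.0688]
top [234 211  14  27 217] [-0.0562 -0.0524  0.0612] [ 0.0113 -0.0184  0.0754] [-0.0151 -0.0347  0.0701]
top cover y [-0.32201809  0.20531533]
top batten y [-0.15000981 -0.1327087 ] z 0.10629978186110585
side [276 210  31  11 204] [-0.0533 -0.0511  0.0646] [ 0.0107 -0.0163  0.0738] [-0.017  -0.033   0.0709]
side [250 217  13  21 136] [ 0.0405 -0.0293  0.0648] [0.0656 0.0326 0.0736] [0.0533 0.0049 0.0699]
side cover y [-1.73268828  0.23356796]
side batten y [-0.15002265 -0.13066172] z 0.10676067458819645
```

View pics/t11.png

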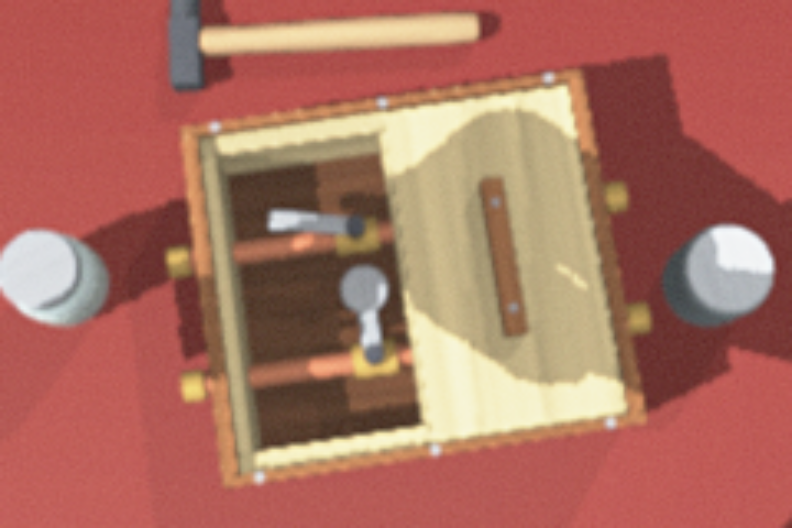

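View pics/s11.png

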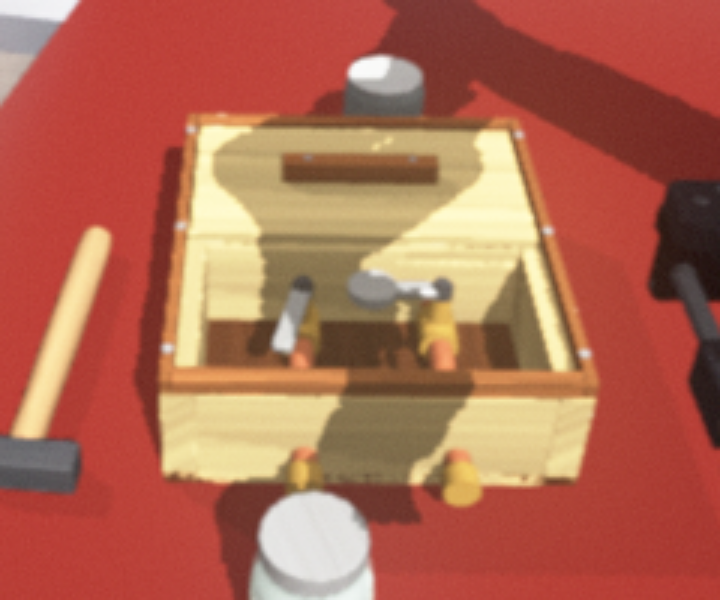

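The lever lies square across the pipe, with the disc centre at y ≈ -34 to -35 mm and the axis at -35. The batten is at y = -141 mm, so the cover is fully open. The plain lever is unmoved, and the arm is well clear.

```bash
python3 - <<'E'
from workcell import *
print(close_job())
E
```

```text
the job is handed in; nothing more can be done
None
```

I pushed the cover by its batten to the stop and turned the marked handle shut. Then I moved the arm clear and handed the job in at about 14 s.

**Last checks (top and side cameras):**
- **Cover:** it lies flat, with the batten centre at box y ≈ -141 mm and its top at about 106.5 mm.
- **Marked handle:** the disc centre is at y ≈ -35.4 mm (top) and -33.7 mm (side), with the axis at -35 mm. That puts the handle at about 1.55–1.57 rad, above the 1.45 required.
- **Plain handle, jar, tin and hammer:** they looked unmoved in the pictures. I did not measure their before and after positions.
- **Arm:** it ended more than 0.25 m from the box. The wrist force reading was under 1 N, which is noise.

**One mismatch with the description:** the fingertips are about 6–7 mm behind the reported TCP, not 25 mm ahead of it. My first push therefore passed above the batten without touching anything. I measured the real tip position from the side and wrist depth images and corrected for it in every later move.

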